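Fit the brass foot to the soil tamper

ROBOT

A 6-joint arm with a two-finger parallel gripper is mounted at the origin on the work surface. World frame = base frame: x ahead of the robot, y to its left, z up, the work surface at z = 0. Lengths are in m, angles in rad, forces in N, time in s.
With the tool pointing down it reaches from about 0.35 to 0.85 m from the base axis. Payload 8.1 kg.
Tool frame: the origin (TCP) lies between the finger pads; the fingertips stand 11 mm ahead of it and the grasp point (between the pads) lies 8 mm behind it (tips_ahead is the z of the fingertips in the tool frame, in m); z points along the fingers, y is the line along which they close (so a half turn about z gives the same grasp; the last joint's range is limited). The gripper opens to 93 mm and grips with 3 to 60 N. Pads are 15 mm wide; open, the fingers measure 128 mm over their backs; the gripper's body (75 mm by 188 mm) begins 65 mm behind the grasp point.
Start: joints at [1.053, 0.13, 1.488, -0, 1.523, -0.085], TCP at [0.252, 0.545, 0.23] pointing down, gripper open.
Joint ranges: [-2.96, 2.96], [-0.89, 2.26], [0.02, 2.5], [-1.34, 4.48], [0, 2.73], [-2.66, 2.66]. Speed limits (rad/s): [2.39, 2.39, 2.79, 3.14, 3.14, 3.14].

INTERFACE

Orientations are given as a rotation vector (axis times angle).
In Python, from plant import read_state, read_camera, close_job, tips_ahead gives the robot as it stands. The module is installed in compiled form; this text tells all that it offers.
- The arm moves only by the tool move_arm, never from a script. Its argument "plan" is a list of rows, each a list of 7 numbers: the turn, a rotation vector about the tool's x, y, z in units of 6 degrees (1.0 is 6 degrees), then the shift along the tool's x, y, z in units of 25 mm (1.0 is 25 mm), then the finger opening in mm, from 0 to 93. A call has exactly 10 rows; each row shifts and turns the commanded pose from where the row before left it, along the tool's axes as they then stand; what a row does not reach is not made up. A row lasts 1/10 s, in which the tool goes at most 50 mm and 8.59 degrees, less where a joint would pass 70% of its speed; a pose out of reach is approached as far as the arm can. A call is refused whole if a number of a shift passes 1 or a number of a turn 1, either way. A call with a gripper value outside its range is refused whole. The fingers move at their own pace and stop on an object; "force" is the grip in N (left out, the last holds). Time passes only in rows, so rows that do not move let the fingers close, or fill a call up. It gives the time, the measured TCP pose, the force, the opening and the grip force at its end, in the units of the state.
- read_state(): the state, without advancing time (a new reading comes with each control period).
- read_camera(name): name is "scene" or "side" or "wrist"; returns a dict with "frame" (384x512x3 uint8, red, green, blue), "z_map" (384x512 float32, m along the optical axis (not along the pixel's ray), 0 where there is no reading), "fx", "fy", "cx", "cy" (pixels), "distortion" ([k1, k2, p1, p2, k3] as OpenCV has them; the pictures are not rectified), "rvec" (rotation vector, rad) and "tvec" (3), from world to camera coordinates, as OpenCV has them. Camera axes: x right, y down, z forward; pixel columns grow to the right and rows downward; lengths in m; the calibration is good to about 2 mm. A picture is of the moment at which its call begins.
- close_job(): hands the job in; it is judged then, once.
The state is a dict: "t": time; "q": joint angles; "dq": joint speeds; "joint_torque": joint torques, N m; "tool_pos": TCP position; "orientation": TCP orientation; "force": force on the tool from outside, world axes, zero at the start; "wrist_torque": the same for the moment, N m; "opening": finger opening in m; "gripper_force": force on a finger pad.
Only numpy, scipy, OpenCV 4.12 (cv2) and the standard library are available. Lean on these libraries where they do the work, as an engineer would, in place of code of your own. Each camera call takes 0.05 s, during which the arm holds its last target. There are 200 camera calls.

TASK

Fit the brass tamping foot to the hand tamper that stands upside down in the blue holder: take the foot from the grey block, set its tapered shank upright into the tamper's socket without dropping it in, and tap or press it down until its flange sits fully home on the socket's face and the taper holds it. Let go, and leave the two other feet in the block and everything else where it is.

Things in the scene. Friction and masses are not known exactly. Their poses are not given: they have to be found in the camera images.
- brass_grip (a point): Middle of the 32 mm diameter, 45 mm tall plain cylinder of the brass-coloured tamping foot, the one to fit (loose, 0.16 to 0.24 kg); z runs up its axis. Flat top face 22.5 mm above this point; flange underside (shoulder) 27.5 mm below, shank tip 72.5 mm below. It stands upright, shank down, in one of the block's three holes (which one varies), flange resting on the block.
- brass_foot: The whole brass foot; origin at the tip of the shank, z up its axis. From the top: cylinder 32 mm diameter x 45 mm, brass flange 40 mm diameter x 5 mm, bare steel shank 45 mm long tapering from 19 mm diameter at the flange to 12 mm at the tip.
- brass_shoulder (a point): Centre of the underside of the brass foot's flange, 50 mm below the flat top face; z runs up along the foot's axis.
- steel_grip (a point): The same point of a dark steel foot of the same shape and size, standing in another hole of the block. It stays there.
- blue_grip (a point): The same point of a blue plastic-coated foot of the same shape and size, standing in another hole of the block. It stays there.
- block_top (a point): Centre of the top face of the grey storage block (fixed, 80 mm along its x, 250 mm along its y, 55 mm high). Three plain holes 25 mm wide and 50 mm deep, at -80, 0 and +80 mm along its y; the shanks stand in them loosely.
- socket_mouth (a point): Centre of the socket's mouth, level with the upper face of the tamper's steel sleeve, 110 mm above the table; z up. The sleeve is 50 mm in diameter, on a black grip on a fixed blue base 130 x 110 x 14 mm. Mouth 30 mm wide; in it four sprung steel faces, 16.6 mm apart across the top, form a split tapered socket that matches the shank.
- tin_a: Lidded aluminium sample tin, 71 mm in diameter, 64 mm tall, origin under its centre; a bystander.
- tin_b: A second tin like it; a bystander.
- tin_c: A third tin like it; a bystander.
- mallet: Small hammer with a black rubber head and wooden handle, lying beyond the work; a bystander.
- spatula: Spatula lying on the table beyond the work; a bystander.
- jar: White jar with a black lid, 70 mm in diameter, 90 mm tall; a bystander.
- holder: The fixed blue base with the tamper; origin under its centre, at table height. A foot lowered in meets the taper with its flange about 15 mm above the sleeve and stands by itself, 10 to 17 mm proud. Pushing it on takes steadily more force, up to about 13 to 20 N just before the flange lands; friction then keeps it where it is left (13 to 19 N to pull it out).
Things that resemble listed ones, but are neither listed nor needed, are in the scene too. Of the things that look like the brass_foot, the larger one is meant.

How it is judged:
By the outcome, as a careful person would: the job done as asked, in the order asked, and still so for the second after the job is handed in, with the robot touching nothing.
It also fails if it takes over 48 s, if anything falls off the work surface, if the arm or the gripper's body presses on something with over 40 N, if the wrist force passes 120 N, or if a joint passes its speed limit or range.

## Working session

There is one attempt and no reset: what is moved stays moved. The work goes in short steps, Python scripts to look and compute and a tool call to move; the robot and the scene stay as the last step left them, time stands still between calls to the robot, and variables do not carry over. Pictures are saved under pics/ and viewed, at most 10 in all, crops included, and the job is handed in when it is done.

Besides the shell and the picture viewer there is one more tool, called after "Emit:" as a command line: name --pt "numbers of a row" for each row, then --argument value for the rest. move_arm: Moves the arm, as the interface text tells. Its arguments: {"type":"object","properties":{"plan":{"type":"array","items":{"type":"array","items":{"type":"number"}}},"force":{"type":"number"}},"required":["plan"]}

```bash
mkdir -p pics
cat > h.py <<'E'
import numpy as np, cv2
from plant import *
def cam(n):
    c=read_camera(n); c['K']=np.array([[c['fx'],0,c['cx']],[0,c['fy'],c['cy']],[0,0,1.]]); c['D']=np.array(c['distortion'],float)
    c['R']=cv2.Rodrigues(np.array(c['rvec'],float))[0]; c['t']=np.array(c['tvec'],float); return c
def ray(c,uv):
    p=cv2.undistortPoints(np.array(uv,float).reshape(-1,1,2),c['K'],c['D']).reshape(-1,2)
    d=np.c_[p,np.ones(len(p))]@c['R']; return -c['R'].T@c['t'],d
def onz(c,uv,z):
    o,d=ray(c,uv); return o+d*((z-o[2])/d[:,2])[:,None]
def cloud(c):
    v,u=np.mgrid[:384,:512]; o,d=ray(c,np.c_[u.ravel(),v.ravel()])
    return (o+d*c['z_map'].reshape(-1,1)).reshape(384,512,3)
def save(n,im,s=1): cv2.imwrite('pics/'+n,cv2.resize(im[:,:,::-1],None,fx=s,fy=s,interpolation=cv2.INTER_CUBIC))
E
python3 - <<'E'
from h import *
for n in('scene','side'):
    c=cam(n); save(n+'.png',c['frame'],1.5); print(n,(-c['R'].T@c['t']).round(3),(c['z_map']>0).mean())
    np.savez(n+'.npz',**{k:np.array(v) for k,v in c.items()})
print(read_state())
E
```

```text
scene [ 0.963 -0.5    0.915] 0.99609375
side [-0.047 -0.603  1.045] 0.9961496988932291
{'t': 0.1, 'q': array([ 1.05258403e+00,  1.31097982e-01,  1.48917305e+00, -1.67299259e-05,
        1.52303058e+00, -8.53937992e-02]), 'dq': array([-0.00047255,  0.00020216, -0.00153984, -0.00165252, -0.00201365,
        0.00108417]), 'joint_torque': array([ 1.41909561e-03, -5.61338532e+01, -4.93099129e+01,  7.70848012e-02,
        2.89727922e-02, -9.55677001e-05]), 'tool_pos': array([0.25138693, 0.54423586, 0.22868352]), 'orientation': array([-6.74468278e-01, -3.06783297e+00,  2.57048552e-03]), 'force': array([ 0.42360672, -0.21196245, -0.68244716]), 'wrist_torque': array([-0.01023969,  0.007497  , -0.0381897 ]), 'gripper_force': 0.0, 'opening': 0.09324167538328759}
```

View pics/scene.png

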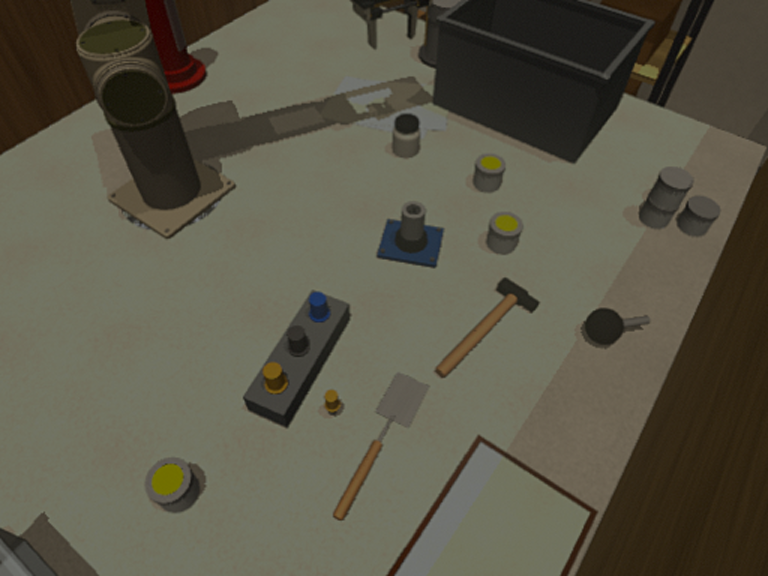

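View pics/side.png

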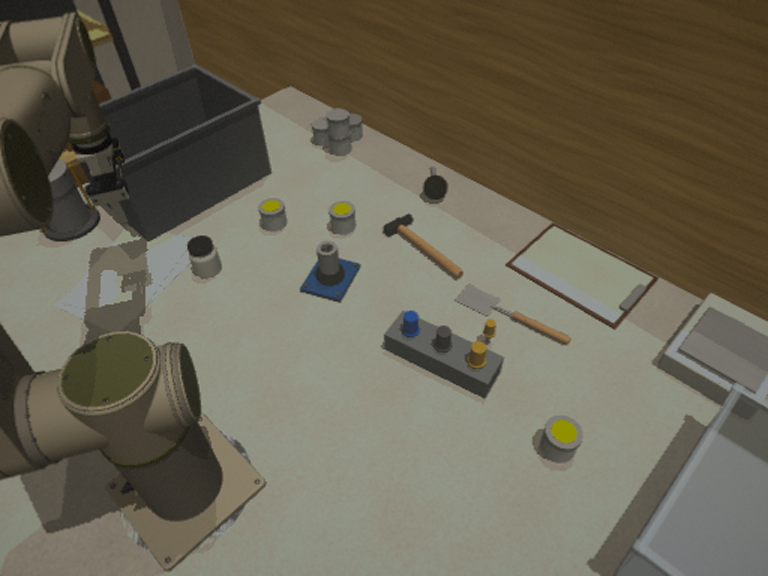

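Scene view: the blue foot is at (318,305) and the steel foot at (298,340), both in the block. Two things look like the brass foot: the one in the block at (275,378), and a small one on the table at (332,402). The larger one, standing in a block hole, fits the description. The tamper sleeve is at (413,210) on the blue base. Next I'll measure and make an enlarged crop to confirm.

Run:
```python
from h import *
for n in('scene','side'):
    c=dict(np.load(n+'.npz')); P=cloud(c); hsv=cv2.cvtColor(c['frame'],cv2.COLOR_RGB2HSV)
    X,Y,Z=P[...,0],P[...,1],P[...,2]
    u0,v0=((183,252) if n=='scene' else (318,235)); 
    if n=='scene': save('crop.png',c['frame'][190:290,140:270],5)
    m=((hsv[...,0]>12)&(hsv[...,0]<30)&(hsv[...,1]>140)&(Z>.02)).astype(np.uint8)
    k,l,s,ce=cv2.connectedComponentsWithStats(m)
    for i in range(1,k):
        if s[i,4]>25: print(n,'brassy',s[i],P[l==i].max(0).round(3),P[l==i].mean(0).round(3))
    # brass top
    w=np.zeros_like(m); w[v0-35:v0+35,u0-35:u0+35]=1
    b=(w>0)&(m>0); zt=np.percentile(Z[b],97); t=b&(Z>zt-.006); print('brass top',zt,(P[t].max(0)+P[t].min(0))/2,P[t].mean(0),t.sum())
    # block top face
    g=(abs(Z-.055)<.006)&(X>.2)&(Y<.1)&(hsv[...,1]<90)
    k,l,s,ce=cv2.connectedComponentsWithStats(g.astype(np.uint8)); i=1+s[1:,4].argmax()
    r=cv2.minAreaRect(P[l==i][:,:2].astype(np.float32)); print('block',r,s[i])
    # sleeve top
    us,vs=((275,140) if n=='scene' else (218,165)); q=np.zeros_like(m); q[vs-30:vs+30,us-25:us+25]=1
    t=(q>0)&(abs(Z-.11)<.005); r=cv2.minEnclosingCircle(P[t][:,:2].astype(np.float32)); print('sleeve',r,P[t].mean(0),t.sum())
```

```text
scene brassy [  0   0  49  33 996] [0.963 0.383 0.915] [-0.919  0.234  0.069]
scene brassy [85 48 14 15 66] [ 0.099 -0.014  0.369] [ 0.089 -0.032  0.348]
scene brassy [72 50 15 13 60] [ 0.084 -0.041  0.368] [ 0.075 -0.056  0.353]
scene brassy [68 57 17 16 81] [ 0.076 -0.057  0.354] [ 0.066 -0.073  0.33 ]
scene brassy [90 61 11 13 36] [ 0.093 -0.023  0.327] [ 0.085 -0.035  0.306]
scene brassy [321 104  13   9  86] [0.612 0.495 0.069] [0.589 0.472 0.064]
scene brassy [330 144  15  10 118] [0.733 0.344 0.069] [0.711 0.32  0.064]
scene brassy [ 452  215   60  169 5156] [1.242 0.427 0.915] [ 1.238e+00 -1.000e-03  1.310e-01]
scene brassy [175 242  17  21 261] [ 0.587 -0.226  0.107] [ 0.573 -0.248  0.087]
scene brassy [217 260  10  15 118] [ 0.676 -0.2    0.071] [ 0.666 -0.213  0.056]
scene brassy [101 309  21  21 269] [ 0.57  -0.443  0.068] [ 0.545 -0.467  0.064]
brass top 0.10582922213833212 [ 0.56805557 -0.24421667  0.10355468] [ 0.56908918 -0.24503094  0.10385748] 120
block ((0.5521056652069092, -0.16515181958675385), (0.08176009356975555, 0.2531975209712982), 11.913429260253906) [ 162 
[... 344 characters left out ...]
[0.261 0.866 0.124]
side brassy [457 145  15  10  40] [ 1.246 -0.384  0.122] [ 1.239 -0.413  0.101]
side brassy [467 153  10  13  31] [ 1.244 -0.431  1.045] [ 1.157 -0.458  0.137]
side brassy [324 213   6   6  28] [ 0.673 -0.203  1.045] [ 0.636 -0.227  0.103]
side brassy [313 228  11  18 116] [ 0.582 -0.234  0.108] [ 0.564 -0.253  0.091]
brass top 0.10726981113737788 [ 0.26773849 -0.41832763  0.57328136] [ 0.55687349 -0.25341857  0.11926455] 66
block ((0.5519445538520813, -0.16958560049533844), (0.08564756065607071, 0.25181472301483154), 11.727249145507812) [ 256  207   80   50 1180]
sleeve ((0.5519561171531677, 0.1942111998796463), 0.026880616322159767) [0.5518556  0.19402298 0.10864361] 93
```

View pics/crop.png

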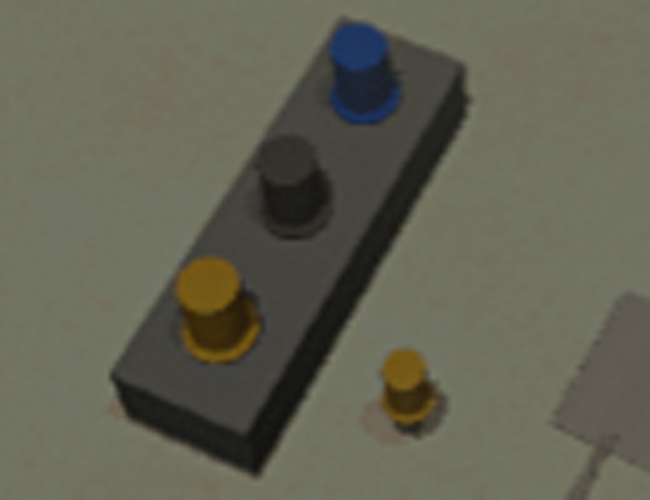

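The crop confirms it: the large brass foot in the end hole of the block is the one to fit. The one on the table is clearly smaller, so it's the decoy. I'll set out for the foot, turning so the fingers close across the block's row.

Add to h.py:
```python
def togo(p,yaw):
    "remaining shift (units of 25mm) in tool axes and turn about tool z (units of 6deg) to reach world p with tool y at yaw deg"
    s=read_state(); R=cv2.Rodrigues(np.array(s['orientation'],float))[0]
    a=np.degrees(np.arctan2(R[1,1],R[0,1])); dz=-((yaw-a+90)%180-90)/6
    tilt=R.T@np.array([0,0,-1.])  # want (0,0,1)
    print('t %.2f'%s['t'],'pos',s['tool_pos'].round(4),'yaw %.1f'%a,'shift',(R.T@(np.array(p)-s['tool_pos'])/.025).round(2),'turnz %.2f'%dz,'tiltxy',(np.degrees([-tilt[1],tilt[0]])/6).round(3),'F',s['force'].round(1),'open %.4f grip %.1f'%(s['opening'],s['gripper_force']))
```

```text
(no output)
```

Emit:
move_arm --pt "0 0 1 -0.9 -0.6 0 70" --pt "0 0 1 -0.9 -0.5 0 70" --pt "0 0 1 -0.9 -0.4 0 70" --pt "0 0 1 -0.9 -0.3 0 70" --pt "0 0 1 -1 -0.2 0 70" --pt "0 0 1 -1 -0.1 0 70" --pt "0 0 1 -1 0 0 70" --pt "0 0 1 -1 0.1 0 70" --pt "0 0 0.8 -1 0.2 0 70" --pt "0 0 0 -1 0.2 0 70"

```text
t: 1.1
tool_pos: [0.3742, 0.3225, 0.2292]
orientation: [-1.972, -2.445, 0.001]
force: [1.1, -0.0, 0.7]
opening: 0.0701
gripper_force: 0.0
```

```bash
python3 -c "
from h import *
togo([.569,-.247,.2],12)"
```

```text
t 1.10 pos [0.3742 0.3225 0.2292] yaw 12.2 shift [-23.91   2.79   1.17] turnz 0.04 tiltxy [-0.006  0.003] F [ 1.1 -0.   0.7] open 0.0701 grip 0.0
```

Emit:
move_arm --pt "0 0 0 -1 0.1 0 70" --pt "0 0 0 -1 0.1 0 70" --pt "0 0 0 -1 0.1 0 70" --pt "0 0 0 -1 0.1 0 70" --pt "0 0 0 -1 0.1 0 70" --pt "0 0 0 -1 0.1 0 70" --pt "0 0 0 -1 0.1 0 70" --pt "0 0 0 -1 0.1 0 70" --pt "0 0 0 -1 0.1 0 70" --pt "0 0 0 -1 0.1 0 70"

```text
t: 2.1
tool_pos: [0.452, 0.0837, 0.2292]
orientation: [-1.968, -2.448, 0.001]
force: [0.2, -0.1, -0.6]
opening: 0.0704
gripper_force: 0.0
```

Emit:
move_arm --pt "0 0 0 -1 0.1 0 70" --pt "0 0 0 -1 0.1 0 70" --pt "0 0 0 -1 0.1 0 70" --pt "0 0 0 -1 0.1 0 70" --pt "0 0 0 -1 0.1 0 70" --pt "0 0 0 -1 0.1 0 70" --pt "0 0 0 -1 0.1 0 70" --pt "0 0 0 -1 0.1 0 70" --pt "0 0 0 -1 0.1 0 70" --pt "0 0 0 -1 0.1 0 70"

```text
t: 3.1
tool_pos: [0.5301, -0.1549, 0.2291]
orientation: [-1.968, -2.448, 0.0]
force: [0.5, -0.2, -0.5]
opening: 0.07
gripper_force: 0.0
```

Emit:
move_arm --pt "0 0 0 -1 0.2 0 60" --pt "0 0 0 -1 0.2 0 60" --pt "0 0 0 -1 0.2 0 60" --pt "0 0 0 -0.5 0.2 0 60" --pt "0 0 0 0 0 0 60" --pt "0 0 0 0 0 0 60" --pt "0 0 0 0 0 0 60" --pt "0 0 0 0 0 0 60" --pt "0 0 0 0 0 0 60" --pt "0 0 0 0 0 0 60"

```text
t: 4.1
tool_pos: [0.5685, -0.2348, 0.2298]
orientation: [1.968, 2.449, 0.0]
force: [-0.9, 0.4, 0.3]
opening: 0.0601
gripper_force: 0.0
```

Run:
```python
from h import *
togo([.569,-.247,.2],12)
c=cam('wrist'); np.savez('w1.npz',**{k:np.array(v) for k,v in c.items()}); save('w1.png',c['frame'],1.5)
P=cloud(c); hsv=cv2.cvtColor(c['frame'],cv2.COLOR_RGB2HSV)
print((-c['R'].T@c['t']).round(3))
m=(hsv[...,0]>12)&(hsv[...,0]<30)&(hsv[...,1]>140)&(abs(P[...,2]-.105)<.006)&(abs(P[...,0]-.57)<.05)
print(m.sum(),P[m].mean(0),cv2.minEnclosingCircle(P[m][:,:2].astype(np.float32)))
```

```text
t 4.10 pos [ 0.5685 -0.2348  0.2298] yaw 12.4 shift [-0.48 -0.09  1.19] turnz 0.07 tiltxy [0.002 0.002] F [-0.9  0.4  0.3] open 0.0601 grip 0.0
[ 0.553 -0.16   0.386]
722 [ 0.56836248 -0.24232369  0.10608179] ((0.5686325430870056, -0.24328140914440155), 0.015623748302459717)
```

View pics/w1.png

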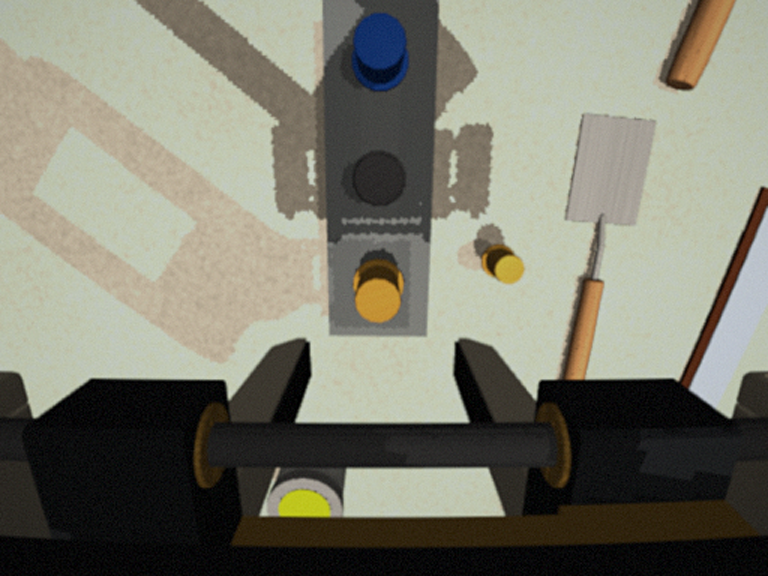

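The wrist view shows the brass foot's top at (378,300) between the open fingers, with the small decoy at (505,265) out of the way. I'll go down and grip.

Emit:
move_arm --pt "0 0 0 -0.35 -0.05 0.5 60" --pt "0 0 0 0 0 1 60" --pt "0 0 0 0 0 1 60" --pt "0 0 0 0 0 1 60" --pt "0 0 0 0 0 1 60" --pt "0 0 0 0 0 0.8 60" --pt "0 0 0 0 0 0.5 60" --pt "0 0 0 0 0 0.25 60" --pt "0 0 0 0 0 0 60" --pt "0 0 0 0 0 0 60"

```text
t: 5.15
tool_pos: [0.5698, -0.2444, 0.0793]
orientation: [1.968, 2.447, 0.0]
force: [0.5, 0.8, 0.0]
opening: 0.0601
gripper_force: 0.0
```

```bash
python3 -c "
from h import *
togo([.569,-.2435,.078],12.4)"
```

```text
t 5.15 pos [ 0.5698 -0.2444  0.0793] yaw 12.4 shift [ 0.04 -0.02  0.05] turnz 0.00 tiltxy [0.01  0.009] F [0.5 0.8 0. ] open 0.0601 grip 0.0
```

Emit:
move_arm --pt "0 0 0 0 0 0 20" --pt "0 0 0 0 0 0 20" --pt "0 0 0 0 0 0 20" --pt "0 0 0 0 0 0 20" --pt "0 0 0 0 0 0 20" --pt "0 0 0 0 0 0 20" --pt "0 0 0 0 0 0 20" --pt "0 0 0 0 0 0 20" --pt "0 0 0 0 0 0 20" --pt "0 0 0 0 0 0 20" --force 55

```text
t: 6.15
tool_pos: [0.5693, -0.2441, 0.0788]
orientation: [1.968, 2.448, -0.0]
force: [-2.2, 1.0, 5.3]
opening: 0.0314
gripper_force: 55.0
```

Emit:
move_arm --pt "0 0 0 0 0 -0.3 20" --pt "0 0 0 0 0 -0.5 20" --pt "0 0 0 0 0 -0.7 20" --pt "0 0 0 0 0 -0.8 20" --pt "0 0 0 0 0 -0.8 20" --pt "0 0 0 0 0 -0.8 20" --pt "0 0 0 0 0 -0.8 20" --pt "0 0 0 0 0 -0.6 20" --pt "0 0 0 0 0 -0.3 20" --pt "0 0 0 0 0 0 20"

```text
t: 7.15
tool_pos: [0.5698, -0.2443, 0.2199]
orientation: [1.967, 2.447, 0.001]
force: [-0.7, 0.2, -1.6]
opening: 0.0312
gripper_force: 55.0
```

```bash
python3 -c "
from h import *
togo([.553,.197,.225],12.4)"
```

```text
t 7.15 pos [ 0.5698 -0.2443  0.2199] yaw 12.4 shift [17.38  3.14 -0.23] turnz 0.00 tiltxy [0.017 0.014] F [-0.7  0.2 -1.6] open 0.0312 grip 55.0
```

Emit:
move_arm --pt "0 0 0 0.4 0.1 0 20" --pt "0 0 0 0.7 0.1 0 20" --pt "0 0 0 0.9 0.2 0 20" --pt "0 0 0 1 0.2 0 20" --pt "0 0 0 1 0.2 0 20" --pt "0 0 0 1 0.2 0 20" --pt "0 0 0 1 0.2 0 20" --pt "0 0 0 1 0.2 0 20" --pt "0 0 0 1 0.2 0 20" --pt "0 0 0 1 0.2 0 20"

```text
t: 8.15
tool_pos: [0.5636, -0.012, 0.2172]
orientation: [-1.966, -2.448, 0.001]
force: [1.9, -0.6, -1.3]
opening: 0.0313
gripper_force: 55.0
```

Emit:
move_arm --pt "0 0 0 1 0.2 0 20" --pt "0 0 0 1 0.2 0 20" --pt "0 0 0 1 0.2 0 20" --pt "0 0 0 1 0.2 0 20" --pt "0 0 0 1 0.2 0 20" --pt "0 0 0 1 0.2 0 20" --pt "0 0 0 0.9 0.1 0 20" --pt "0 0 0 0.7 0 0 20" --pt "0 0 0 0.3 0 0 20" --pt "0 0 0 0 0 0 20"

```text
t: 9.15
tool_pos: [0.5529, 0.1867, 0.2176]
orientation: [-1.965, -2.45, 0.002]
force: [-0.9, 0.3, -1.2]
opening: 0.0317
gripper_force: 55.0
```

Emit:
move_arm --pt "0 0 0 0.3 0 0 20" --pt "0 0 0 0.2 0 0 20" --pt "0 0 0 0 0 0 20" --pt "0 0 0 0 0 0 20" --pt "0 0 0 0 0 0 20" --pt "0 0 0 0 0 0 20" --pt "0 0 0 0 0 0 20" --pt "0 0 0 0 0 0 20" --pt "0 0 0 0 0 0 20" --pt "0 0 0 0 0 0 20"

```text
t: 10.15
tool_pos: [0.5515, 0.1975, 0.2184]
orientation: [1.968, 2.448, 0.0]
force: [-0.0, -0.2, -1.6]
opening: 0.0314
gripper_force: 55.0
```

Run:
```python
from h import *
togo([.553,.197,.225],12.4)
ims=[]
for n in('wrist','scene','side'):
    c=cam(n); np.savez(n+'2.npz',**{k:np.array(v) for k,v in c.items()}); P=cloud(c)
    Z=P[...,2]; near=np.hypot(P[...,0]-.553,P[...,1]-.197)
    m=(abs(Z-.11)<.006)&(near<.04)
    if m.sum()>5: print(n,'sleeve',m.sum(),P[m].mean(0).round(4),cv2.minEnclosingCircle(P[m][:,:2].astype(np.float32)))
    hsv=cv2.cvtColor(c['frame'],cv2.COLOR_RGB2HSV)
    # shaft rows: shank axis fit from depth points below flange
    for lo,hi in((.155,.17),(.175,.19),(.197,.2)):
        s=(Z>lo)&(Z<hi)&(near<.04)
        if s.sum()>3: print(n,lo,s.sum(),P[s].mean(0).round(4),P[s].min(0).round(4),P[s].max(0).round(4))
    p,_=cv2.projectPoints(np.array([[.553,.197,.15]]),c['rvec'],c['tvec'],c['K'],c['D']); u,v=p.ravel().astype(int); print(n,u,v)
    u=np.clip(u,60,452);v=np.clip(v,75,309); ims.append(c['frame'][v-75:v+75,u-60:u+60])
save('pre.png',np.hstack(ims),2.2)
```

```text
t 10.15 pos [0.5515 0.1975 0.2184] yaw 12.4 shift [-0.03  0.06 -0.26] turnz 0.00 tiltxy [0.001 0.   ] F [-0.  -0.2 -1.6] open 0.0314 grip 55.0
wrist sleeve 1194 [0.5512 0.2063 0.1104] ((0.5526146292686462, 0.20014505088329315), 0.024980101734399796)
wrist 0.197 110 [0.5483 0.2132 0.199 ] [0.5328 0.1985 0.197 ] [0.5687 0.2182 0.2   ]
wrist 254 210
scene sleeve 135 [0.5537 0.1976 0.1084] ((0.551105260848999, 0.20027919113636017), 0.02723461575806141)
scene 0.155 13 [0.5554 0.1941 0.1621] [0.5508 0.1913 0.1555] [0.5596 0.1981 0.1683]
scene 0.175 12 [0.5564 0.1931 0.1793] [0.5515 0.1904 0.1755] [0.5601 0.1993 0.1832]
scene 0.197 24 [0.5568 0.1871 0.1985] [0.5354 0.1785 0.1971] [0.5728 0.2006 0.1998]
scene 276 129
side sleeve 101 [0.551  0.194  0.1082] ((0.5514191389083862, 0.19471563398838043), 0.02600710466504097)
side 0.155 13 [0.5498 0.1897 0.1629] [0.5453 0.1871 0.1561] [0.555  0.1957 0.1696]
side 0.175 7 [0.5489 0.1901 0.1797] [0.543  0.187  0.1757] [0.5577 0.1955 0.1835]
side 0.197 14 [0.5456 0.1828 0.1986] [0.5324 0.1738 0.1971] [0.5692 0.1959 0.1999]
side 216 156
```

View pics/pre.png

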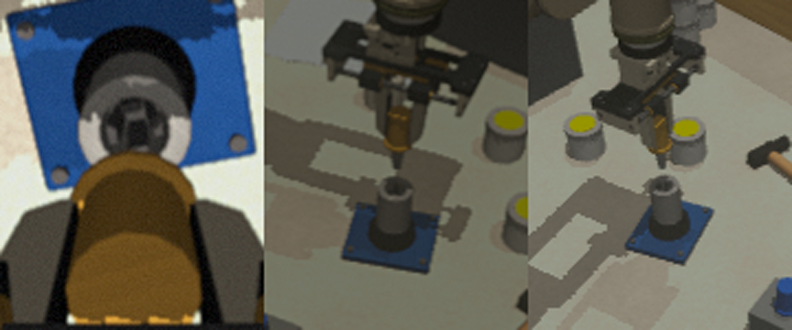

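The wrist crop shows the socket mouth just ahead of the foot's flange. In both outside views the shank hangs upright over the sleeve, within about 2 mm. I'll nudge it and lower it partway.

Emit:
move_arm --pt "0 0 0 0.05 0.03 0.2 20" --pt "0 0 0 0 0 0.3 20" --pt "0 0 0 0 0 0.3 20" --pt "0 0 0 0 0 0.3 20" --pt "0 0 0 0 0 0.3 20" --pt "0 0 0 0 0 0.2 20" --pt "0 0 0 0 0 0.2 20" --pt "0 0 0 0 0 0.1 20" --pt "0 0 0 0 0 0 20" --pt "0 0 0 0 0 0 20" --force 60

```text
t: 11.3
tool_pos: [0.5521, 0.1989, 0.1712]
orientation: [1.968, 2.448, 0.001]
force: [0.9, -0.3, -2.5]
opening: 0.031
gripper_force: 60.0
```

Run:
```python
from h import *
togo([.552,.199,.149],12.4)
ims=[]
for n in('wrist','scene','side'):
    c=cam(n); P=cloud(c); Z=P[...,2]; near=np.hypot(P[...,0]-.553,P[...,1]-.197)
    for lo,hi in((.106,.112),(.125,.145)):
        s=(Z>lo)&(Z<hi)&(near<.04)
        if s.sum()>3: print(n,lo,s.sum(),P[s].mean(0).round(4),cv2.minEnclosingCircle(P[s][:,:2].astype(np.float32)))
    p,_=cv2.projectPoints(np.array([[.553,.197,.12]]),c['rvec'],c['tvec'],c['K'],c['D']); u,v=p.ravel().astype(int)
    k=40 if n!='wrist' else 80
    u=np.clip(u,k,511-k);v=np.clip(v,k,383-k); ims.append(cv2.resize(c['frame'][v-k:v+k,u-k:u+k],(266,266),interpolation=cv2.INTER_CUBIC))
save('pre2.png',np.hstack(ims),1)
```

```text
t 11.30 pos [0.5521 0.1989 0.1712] yaw 12.4 shift [ 0.   -0.    0.89] turnz 0.00 tiltxy [ 0.004 -0.   ] F [ 0.9 -0.3 -2.5] open 0.0310 grip 60.0
wrist 0.106 1053 [0.5497 0.2118 0.1106] ((0.552422046661377, 0.20020611584186554), 0.02494152821600437)
scene 0.106 93 [0.5554 0.1962 0.109 ] ((0.5526448488235474, 0.19959315657615662), 0.02490796335041523)
scene 0.125 12 [0.5564 0.1943 0.1302] ((0.5545969605445862, 0.19677022099494934), 0.006407306529581547)
side 0.106 68 [0.5496 0.1912 0.109 ] ((0.5524912476539612, 0.19380797445774078), 0.02604829892516136)
side 0.125 11 [0.5497 0.1889 0.1313] ((0.5485815405845642, 0.18775516748428345), 0.007194270379841328)
```

View pics/pre2.png

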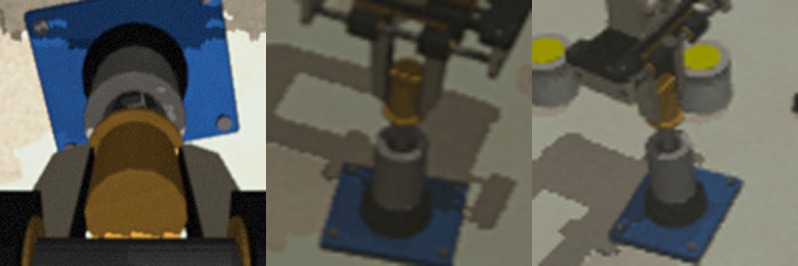

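The shank tip is inside the mouth, and the shank and sleeve agree to about 1 mm in both outside views. I'll lower it onto the taper.

Emit:
move_arm --pt "0 0 0 0 0 0.2 20" --pt "0 0 0 0 0 0.2 20" --pt "0 0 0 0 0 0.2 20" --pt "0 0 0 0 0 0.1 20" --pt "0 0 0 0 0 0.1 20" --pt "0 0 0 0 0 0.1 20" --pt "0 0 0 0 0 0 20" --pt "0 0 0 0 0 0 20" --pt "0 0 0 0 0 0 20" --pt "0 0 0 0 0 0 20"

```text
t: 12.45
tool_pos: [0.5516, 0.1989, 0.1482]
orientation: [-1.968, -2.448, 0.001]
force: [-1.4, 0.9, -2.9]
opening: 0.0315
gripper_force: 60.0
```

Emit:
move_arm --pt "0 0 0 0 0 0.05 20" --pt "0 0 0 0 0 0.05 20" --pt "0 0 0 0 0 0.05 20" --pt "0 0 0 0 0 0.05 20" --pt "0 0 0 0 0 0 20" --pt "0 0 0 0 0 0 20" --pt "0 0 0 0 0 0 20" --pt "0 0 0 0 0 0 20" --pt "0 0 0 0 0 0 20" --pt "0 0 0 0 0 0 20"

```text
t: 13.45
tool_pos: [0.552, 0.1989, 0.1437]
orientation: [1.968, 2.448, 0.0]
force: [-5.1, -0.3, 5.4]
opening: 0.0312
gripper_force: 60.0
```

Emit:
move_arm --pt "0 0 0 0 -0.03 0 20" --pt "0 0 0 0 0 0.05 20" --pt "0 0 0 0 0 0.05 20" --pt "0 0 0 0 0 0.05 20" --pt "0 0 0 0 0 0.05 20" --pt "0 0 0 0 0 0 20" --pt "0 0 0 0 0 0 20" --pt "0 0 0 0 0 0 20" --pt "0 0 0 0 0 0 20" --pt "0 0 0 0 0 0 20"

```text
t: 14.45
tool_pos: [0.5521, 0.1989, 0.1394]
orientation: [1.968, 2.447, 0.003]
force: [-2.9, 1.4, 7.5]
opening: 0.0308
gripper_force: 60.0
```

Emit:
move_arm --pt "0 0 0 0 -0.02 0.05 20" --pt "0 0 0 0 0 0.05 20" --pt "0 0 0 0 0 0.05 20" --pt "0 0 0 0 0 0.05 20" --pt "0 0 0 0 0 0 20" --pt "0 0 0 0 0 0 20" --pt "0 0 0 0 0 0 20" --pt "0 0 0 0 0 0 20" --pt "0 0 0 0 0 0 20" --pt "0 0 0 0 0 0 20"

```text
t: 15.45
tool_pos: [0.552, 0.1989, 0.135]
orientation: [1.967, 2.447, 0.004]
force: [-3.8, 0.1, 9.2]
opening: 0.0314
gripper_force: 60.0
```

Emit:
move_arm --pt "0 0 0 0 0 0.04 20" --pt "0 0 0 0 0 0.04 20" --pt "0 0 0 0 0 0 20" --pt "0 0 0 0 0 0 20" --pt "0 0 0 0 0 0 20" --pt "0 0 0 0 0 0 20" --pt "0 0 0 0 0 0 20" --pt "0 0 0 0 0 0 20" --pt "0 0 0 0 0 0 20" --pt "0 0 0 0 0 0 20"

```text
t: 16.45
tool_pos: [0.5521, 0.1989, 0.1337]
orientation: [1.967, 2.447, 0.005]
force: [-4.9, -0.2, 14.8]
opening: 0.0312
gripper_force: 60.0
```

Emit:
move_arm --pt "0 0 0 0 0 0.04 20" --pt "0 0 0 0 0 0.04 20" --pt "0 0 0 0 0 0 20" --pt "0 0 0 0 0 0 20" --pt "0 0 0 0 0 0 20" --pt "0 0 0 0 0 0 20" --pt "0 0 0 0 0 0 20" --pt "0 0 0 0 0 0 20" --pt "0 0 0 0 0 0 20" --pt "0 0 0 0 0 0 20"

```text
t: 17.45
tool_pos: [0.5522, 0.199, 0.1337]
orientation: [1.967, 2.446, 0.005]
force: [-11.7, -1.8, 27.2]
opening: 0.0311
gripper_force: 60.0
```

Run:
```python
from h import *
togo([.552,.199,.1338],12.4)
ims=[]
for n in('scene','side'):
    c=cam(n); P=cloud(c); near=np.hypot(P[...,0]-.553,P[...,1]-.197)
    p,_=cv2.projectPoints(np.array([[.553,.197,.12]]),c['rvec'],c['tvec'],c['K'],c['D']); u,v=p.ravel().astype(int); k=32
    ims.append(cv2.resize(c['frame'][v-k:v+k,u-k:u+k],(400,400),interpolation=cv2.INTER_CUBIC))
    hsv=cv2.cvtColor(c['frame'],cv2.COLOR_RGB2HSV); b=(hsv[...,0]>10)&(hsv[...,0]<30)&(hsv[...,1]>130)&(near<.035)
    print(n,b.sum(),'brass z',np.percentile(P[b][:,2],[0,3,50,97]).round(4))
save('home.png',np.hstack(ims))
```

```text
t 17.45 pos [0.5522 0.199  0.1337] yaw 12.4 shift [ 0.   -0.01 -0.  ] turnz 0.00 tiltxy [0.041 0.   ] F [-11.7  -1.8  27.2] open 0.0311 grip 60.0
scene 194 brass z [0.1103 0.1124 0.1488 0.2364]
side 78 brass z [0.112  0.1131 0.141  0.1631]
```

View pics/home.png

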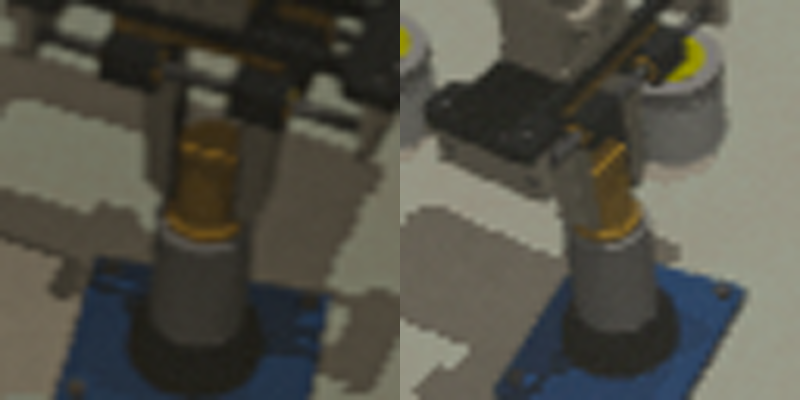

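In both views the flange sits flat on the sleeve with no gap. The height stopped changing at 0.1337 while the force jumped to 27 N, so it has landed. I'll ease off, open and withdraw.

Emit:
move_arm --pt "0 0 0 0 -0.03 -0.04 20" --pt "0 0 0 0 -0.02 -0.03 20" --pt "0 0 0 0 0 0 20" --pt "0 0 0 0 0 0 36" --pt "0 0 0 0 0 0 45" --pt "0 0 0 0 0 0 60" --pt "0 0 0 0 0 0 60" --pt "0 0 0 0 0 0 60" --pt "0 0 0 0 0 0 60" --pt "0 0 0 0 0 0 60"

```text
t: 18.55
tool_pos: [0.5494, 0.1983, 0.131]
orientation: [-1.968, -2.448, 0.0]
force: [-0.2, -0.1, -0.3]
opening: 0.0597
gripper_force: 0.0
```

Emit:
move_arm --pt "0 0 0 0 0 -0.2 60" --pt "0 0 0 0 0 -0.4 60" --pt "0 0 0 0 0 -0.6 60" --pt "0 0 0 0 0 -0.8 60" --pt "0 0 0 0 0 -0.8 60" --pt "0 0 0 0 0 -0.8 60" --pt "0 0 0 -0.8 0 -0.6 60" --pt "0 0 0 -0.8 0 0 60" --pt "0 0 0 -0.5 0 0 60" --pt "0 0 0 0 0 0 60"

```text
t: 19.55
tool_pos: [0.5612, 0.1458, 0.2369]
orientation: [1.97, 2.446, 0.001]
force: [0.3, -0.1, -0.4]
opening: 0.0596
gripper_force: 0.0
```

Run:
```python
from h import *
togo([.552,.199,.1338],12.4)
ims=[]
for n in('scene','side','wrist'):
    c=cam(n); P=cloud(c); Z=P[...,2]; near=np.hypot(P[...,0]-.553,P[...,1]-.199)
    p,_=cv2.projectPoints(np.array([[.553,.197,.13]]),c['rvec'],c['tvec'],c['K'],c['D']); u,v=p.ravel().astype(int); k=36 if n!='wrist' else 90
    u=np.clip(u,k,511-k);v=np.clip(v,k,383-k); ims.append(cv2.resize(c['frame'][v-k:v+k,u-k:u+k],(266,266),interpolation=cv2.INTER_CUBIC))
    b=(near<.03)&(Z>.15)&(Z<.17)
    if b.sum()>9:
        print(n,'top',b.sum(),np.percentile(Z[b],[50,90,97]).round(4),P[b].mean(0).round(4))
        t=b&(Z>.156); A=np.c_[P[t][:,:2]-P[t][:,:2].mean(0),np.ones(t.sum())]; print(' slope',np.linalg.lstsq(A,Z[t],rcond=None)[0].round(4))
save('end.png',np.hstack(ims))
```

```text
t 19.55 pos [0.5612 0.1458 0.2369] yaw 12.3 shift [2.16 0.09 4.12] turnz -0.02 tiltxy [0.008 0.003] F [ 0.3 -0.1 -0.4] open 0.0596 grip 0.0
scene top 83 [0.1587 0.1604 0.1618] [0.5547 0.1964 0.1578]
 slope [0.0171 0.009  0.1591]
side top 59 [0.1584 0.1612 0.1616] [0.5515 0.193  0.1578]
 slope [ 0.0045 -0.0093  0.1592]
wrist top 1224 [0.1612 0.1621 0.1625] [0.5529 0.2003 0.1612]
 slope [-0.0016 -0.0012  0.1612]
```

View pics/end.png

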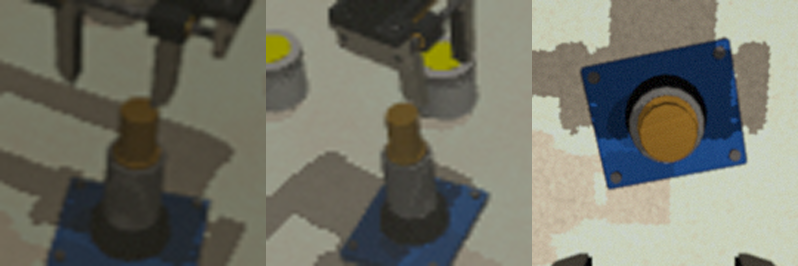

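The foot is standing alone, with its flange flush on the sleeve. Its top reads 0.161 against an expected 0.160, level, and the wrist camera read about 1 mm high at the first look too. The gripper is clear, so I'm handing in.

```bash
python3 -c "
from plant import *
print(close_job())"
```

```text
the job is handed in; nothing more can be done
None
```

The brass foot is pressed fully home in the tamper's socket and released; nothing else was touched, and I handed the job in at about 20 s (no verdict was returned).

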